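# Balance check done: put the stacked weights back in their cases

## Robot

A 6-joint arm with a two-finger parallel gripper is mounted at the origin on a cart in front of the work surface, level with it; the furniture and walls round the work are solid. World frame = base frame: x ahead of the robot, y to its left, z up, the work surface at z = 0. Lengths are in m, angles in rad, forces in N, time in s.
With the tool pointing down it reaches from about 0.35 to 0.775 m from the base axis. Payload 5.5 kg.
Tool frame: the origin (TCP) lies on the centre line of the jaws, within the pads' length; the fingertips stand 22 mm ahead of it and the grasp point (between the pads) lies 3 mm ahead of it; z points along the fingers, y is the line along which they close (so a half turn about z gives the same grasp; the last joint's range is limited). The gripper opens to 85 mm and grips with 20 to 120 N. Pads are 22 mm wide; open, the fingers measure 114 mm over their backs; the gripper's body (76 mm by 85 mm) begins 54 mm behind the grasp point. The pads swing forward as they close: fully open they stand 13 mm farther back than shut.
Start: joints at [-1.436, 0.313, 0.046, 1.304, 0, 1.431], TCP at [0.156, -0.553, 0.253] pointing down, gripper open.
Joint ranges: [-2.76, 2.76], [-0.86, 1.69], [-1.03, 1.26], [-2.2, 2.34], [-1.47, 1.5], [-3.14, 3.14]. Speed limits (rad/s): [2.57, 2.57, 3.14, 3.14, 3.14, 3.14].

## Interface

Orientations are given as [roll, pitch, yaw] about the fixed x, y, z axes, in that order (R = Rz(yaw) Ry(pitch) Rx(roll)).
In Python, from workcell import robot gives the robot as it stands. The module is installed in compiled form; this text tells all that it offers. Calls block until the motion is done:
- robot.goto(position, orientation): joint-space move of the TCP to a pose.
- robot.line_to(position, attitude=None, velocity=0.15, f_stop=None): straight line of the TCP; attitude=None keeps the orientation; velocity is the mean speed in m/s. With f_stop (N) it stops when the force on the tool has changed by that much, and returns True; else False.
- robot.move_joints(angles): joint-space move.
- robot.command_gripper(opening, force=None): finger opening in m; force is the grip in N (None keeps the last); returns when the fingers have stopped.
- robot.sleep(seconds).
- robot.solve_ik(position, orientation): joint angles nearest the present ones, or None.
- robot.snapshot(name): name is "scene" or "top" or "wrist"; returns a dict with "frame" (420x560x3 uint8, red, green, blue), "K" (3x3 intrinsics, pixels), "origin" and "rotation" of the camera in the world; the wrist camera has in their place "T_tool_cam" (4x4, takes a point from camera to tool coordinates, whose origin is the TCP and whose axes are the flange's). Camera axes: x right, y down, z forward; pixel columns grow to the right and rows downward; lengths in m; the calibration is good to about 2 mm. A picture is of the moment at which its call begins: read the wrist's pose just before it. There is no depth.
A pose or a line that the arm cannot do raises robot.PlanningError and nothing moves.
- robot.close_job(): hands the job in; it is judged then, once.
Trained networks look in a picture, given as the dict that the camera call returned (one of the last four; its "shot" number tells which), for a name from the list of things; names that differ only in an ending like _2 or _b are one class to them, and where a whole thing is asked for, a point or a joint stands for the part that bears it (a point fixed in the world has none). Each returns a list of dicts, best first, with "p" (0 to 1); they miss things now and then, are a little off and sometimes report something else, mostly with a low value. They report only what shows in the picture. A call takes as long as a camera call. They do not tell look-alikes from the thing itself.
- robot.look_for(query, picture): "uv" ([column, row] in pixels, amid what is visible of it).
- robot.masks_of(query, picture): "region" (420x560 bool, what is visible of it) and "uv" ([column, row] in pixels, amid what is visible of it).
- robot.mark_of(query, picture): "uv" ([column, row] in pixels: a listed point, or the origin of a listed thing).
Readings, each from a call of its own:
- robot.get_clock(): time.
- robot.get_q(): joint angles.
- robot.get_dq(): joint speeds.
- robot.get_joint_torque(): joint torques, N m.
- robot.get_eef_pos(): TCP position.
- robot.get_eef_rot(): TCP orientation.
- robot.get_contact_force(): force on the tool from outside, world axes, zero at the start.
- robot.get_torque(): the same for the moment, N m.
- robot.get_grip_width(): finger opening in m.
- robot.get_gripper_force(): force on a finger pad.
Only numpy, scipy, OpenCV 4.12 (cv2) and the standard library are available. Lean on these libraries where they do the work, as an engineer would, in place of code of your own. Each camera call takes 0.05 s, during which the arm holds its last target. There are 200 camera calls.

## Task

The balance check is finished: take the stack of four steel check weights off the balance pan, one after another from the top, and put each weight back into its own round wooden case, the one whose seat fits it, upright and fully down on the floor of the seat. Set them down gently, do not drop them in, and leave the glass flask standing where it is.

Things in the scene. Friction and masses are not known exactly. Their poses are not given: they have to be found in the camera images.
- weight_500: 500 g steel check weight, largest of four: round body 60 mm across, 22 mm high; on top a knob (neck 10 mm across, 3 mm high, under a head 14 mm across, 9 mm high; 34 mm in all). Starts lowest, on the balance pan. Origin: centre of the underside, z up. In the underside a recess, 18 mm across and 13.5 deep, takes the knob of the weight below with 2 mm play: lift 14 mm straight up to part them.
- weight_200: 200 g steel check weight, second largest of four: round body 44 mm across, 19 mm high; on top a knob (neck 10 mm across, 3 mm high, under a head 14 mm across, 9 mm high; 31 mm in all). Starts on weight_500. Origin: centre of the underside, z up. In the underside a recess, 18 mm across and 13.5 deep, takes the knob of the weight below with 2 mm play: lift 14 mm straight up to part them.
- weight_100: 100 g steel check weight, second smallest of four: round body 33 mm across, 18 mm high; on top a knob (neck 10 mm across, 3 mm high, under a head 14 mm across, 9 mm high; 30 mm in all). Starts on weight_200. Origin: centre of the underside, z up. In the underside a recess, 18 mm across and 13.5 deep, takes the knob of the weight below with 2 mm play: lift 14 mm straight up to part them.
- weight_50: 50 g steel check weight, smallest of four: round body 24 mm across, 17 mm high; on top a knob (neck 10 mm across, 3 mm high, under a head 14 mm across, 9 mm high; 29 mm in all). Starts on weight_100 (top). Origin: centre of the underside, z up. In the underside a recess, 18 mm across and 13.5 deep, takes the knob of the weight below with 2 mm play: lift 14 mm straight up to part them.
- case_500: lidless round wooden case of weight_500, largest of four: 90 mm across, 28 mm high, fixed. In the middle of its top the seat, a bore 68 mm across and 14 mm deep (floor 14 mm above the bench, grey felt), its mouth widened to 76 mm by a 45 degree lead-in 4 mm deep. Origin: centre of the underside, z up. A seated weight has its origin 14 mm above it.
- case_200: lidless round wooden case of weight_200, second largest of four: 74 mm across, 28 mm high, fixed. In the middle of its top the seat, a bore 52 mm across and 14 mm deep (floor 14 mm above the bench, grey felt), its mouth widened to 60 mm by a 45 degree lead-in 4 mm deep. Origin: centre of the underside, z up. A seated weight has its origin 14 mm above it.
- case_100: lidless round wooden case of weight_100, second smallest of four: 62 mm across, 28 mm high, fixed. In the middle of its top the seat, a bore 40 mm across and 14 mm deep (floor 14 mm above the bench, grey felt), its mouth widened to 48 mm by a 45 degree lead-in 4 mm deep. Origin: centre of the underside, z up. A seated weight has its origin 14 mm above it.
- case_50: lidless round wooden case of weight_50, smallest of four: 53 mm across, 28 mm high, fixed. In the middle of its top the seat, a bore 31 mm across and 14 mm deep (floor 14 mm above the bench, grey felt), its mouth widened to 39 mm by a 45 degree lead-in 4 mm deep. Origin: centre of the underside, z up. A seated weight has its origin 14 mm above it.
- balance: white compact balance, 200 mm deep (its x), 160 mm wide (y), fixed; its display slopes to its own -x. Round metal pan 120 mm across, does not move, its top 62 mm above the bench, its centre 28 mm along the balance's +x from the origin (centre of the underside). Mind the tall spectrometer (not listed): its upright front is at world x 0.6, from y = -0.1 to the left, a computer tower beside it.
- flask: bystander: small glass volumetric flask with a blue stopper, 152 mm tall, bulb 44 mm across below, neck 15 mm; loose, stands upright on the bench. Origin: centre of its underside, z up.
Things that resemble listed ones, but are neither listed nor needed, are in the scene too. Leave any pink look-alike of the case_100 alone.

How it is judged:
On the way, in this order (a step that is already met when the one before it is completed fails the run):
1. weight_50 seated in its case, the weights above it having gone before (horizontal distance between weight_50 and case_50 below 0.008 m and z of weight_50 in the frame of case_50 below 0.017 m and angle between weight_50's own z axis and vertical below 0.1 rad), for 0.2 s.
2. weight_100 seated in its case, the weights above it having gone before (horizontal distance between weight_100 and case_100 below 0.008 m and z of weight_100 in the frame of case_100 below 0.017 m and angle between weight_100's own z axis and vertical below 0.1 rad), for 0.2 s.
3. weight_200 seated in its case, the weights above it having gone before (horizontal distance between weight_200 and case_200 below 0.008 m and z of weight_200 in the frame of case_200 below 0.017 m and angle between weight_200's own z axis and vertical below 0.1 rad), for 0.2 s.
4. weight_500 seated in its case, the weights above it having gone before (horizontal distance between weight_500 and case_500 below 0.008 m and z of weight_500 in the frame of case_500 below 0.017 m and angle between weight_500's own z axis and vertical below 0.1 rad), for 0.2 s.
At the end, for the whole second after the job is handed in: Each of the four weights stands upright (within 6 degrees) in its own case, centred within 8 mm and on the floor of the seat within 3 mm, released and at rest; the flask stands within 30 mm of where it was (all of step 1 and all of step 2 and all of step 3 and all of step 4 and linear speed of each of weight_500, weight_200, weight_100, weight_50 below 0.02 m/s and angular speed of each of weight_500, weight_200, weight_100, weight_50 below 0.2 rad/s and distance of flask from where it was at the start of the episode below 0.03 m and angle between flask's own z axis and vertical below 0.3 rad); the robot touches nothing.
It fails at once if a weight was dropped into its case (faster than 0.5 m/s at the case, as after a free fall of about 13 mm) ((horizontal distance between weight_500 and case_500 below 0.04 m and z of weight_500 in the frame of case_500 below 0.05 m and linear speed of weight_500 above 0.5 m/s) or (horizontal distance between weight_200 and case_200 below 0.04 m and z of weight_200 in the frame of case_200 below 0.05 m and linear speed of weight_200 above 0.5 m/s) or (horizontal distance between weight_100 and case_100 below 0.04 m and z of weight_100 in the frame of case_100 below 0.05 m and linear speed of weight_100 above 0.5 m/s) or (horizontal distance between weight_50 and case_50 below 0.04 m and z of weight_50 in the frame of case_50 below 0.05 m and linear speed of weight_50 above 0.5 m/s)).
It fails at once if the flask was knocked over or pushed more than 30 mm (distance of flask from where it was at the start of the episode above 0.03 m or angle between flask's own z axis and vertical above 0.3 rad).
It also fails if it takes over 112 s, if anything falls off the work surface, if the arm or the gripper's body presses on something with over 40 N, if the wrist force passes 120 N, or if a joint passes its speed limit or range.

## Working session

There is one attempt and no reset: what is moved stays moved. The work goes in short steps, each a Python script; the robot and the scene stay as the last script left them, time stands still between calls to the robot, and variables do not carry over. Pictures are saved under pics/ and viewed, at most 14 in all, crops included, and the job is handed in when it is done.

```bash
mkdir -p pics
cat > h.py <<'E'
import numpy as np, cv2
from workcell import robot
def save(s,n,crop=None,scale=1):
    f=s["frame"]
    if crop: f=f[crop[1]:crop[3],crop[0]:crop[2]]
    cv2.imwrite("pics/"+n,cv2.resize(f[:,:,::-1],None,fx=scale,fy=scale,interpolation=cv2.INTER_CUBIC))
def onz(s,uv,z):
    K=np.array(s["K"]);R=np.array(s["rotation"]);o=np.array(s["origin"])
    d=R@np.linalg.solve(K,[uv[0],uv[1],1.]);return o+d*(z-o[2])/d[2]
def proj(s,p):
    c=np.array(s["K"])@(np.array(s["rotation"]).T@(np.array(p)-np.array(s["origin"])));return c[:2]/c[2]
E
python3 - <<'E'
from h import *
for n in ["top","scene"]:
    s=robot.snapshot(n); save(s,n+".png",scale=1.4)
    print(n,s["origin"],s["K"][0][0])
    for q in ["weight_500","weight_200","weight_100","weight_50","case_500","case_200","case_100","case_50","balance","flask"]:
        z=0
        print(q,[(np.round(d["uv"]).tolist(),round(d["p"],2),np.round(onz(s,d["uv"],0)[:2],3).tolist()) for d in robot.mark_of(q,s)[:5]])
print(robot.get_eef_rot(),robot.get_clock())
E
```

```text
top [0.30799128 0.06722133 1.05176781] 382.6600905561375Traceback (most recent call last):
  File "<stdin>", line 7, in <module>
  File "h.py", line 9, in onz
    d=R@np.linalg.solve(K,[uv[0],uv[1],1.]);return o+d*(z-o[2])/d[2]
                                                                ~^^^
IndexError: invalid index to scalar variable.
```

```bash
cat > h.py <<'E'
import numpy as np, cv2
from scipy.spatial.transform import Rotation as Ro
from workcell import robot
def save(s,n,crop=None,scale=1):
    f=s["frame"]
    if crop: f=f[crop[1]:crop[3],crop[0]:crop[2]]
    cv2.imwrite("pics/"+n,cv2.resize(f[:,:,::-1],None,fx=scale,fy=scale,interpolation=cv2.INTER_CUBIC))
def rot(s):
    r=np.array(s["rotation"]); return r if r.ndim==2 else Ro.from_euler("xyz",r).as_matrix()
def onz(s,uv,z):
    o=np.array(s["origin"])
    d=rot(s)@np.linalg.solve(np.array(s["K"]),[uv[0],uv[1],1.]);return o+d*(z-o[2])/d[2]
def proj(s,p):
    c=np.array(s["K"])@(rot(s).T@(np.array(p)-np.array(s["origin"])));return c[:2]/c[2]
E
python3 - <<'E'
from h import *
for n in ["top","scene"]:
    s=robot.snapshot(n); save(s,n+".png",scale=1.4)
    print(n,s["origin"],s["rotation"],s["K"][0][0])
    for q in ["weight_500","weight_200","weight_100","weight_50","case_500","case_200","case_100","case_50","balance","flask"]:
        print(q,[(np.round(d["uv"]).tolist(),round(d["p"],2),np.round(onz(s,d["uv"],0)[:2],3).tolist()) for d in robot.mark_of(q,s)[:5]])
print(robot.get_eef_rot(),robot.get_clock())
E
```

```text
top [0.30799128 0.06722133 1.05176781] [-2.95933617e+00 -4.28453384e-05 -1.59888434e+00] 382.6600905561375
weight_500 [([431.0, 209.0], 0.73, [0.489, -0.345]), ([438.0, 202.0], 0.66, [0.506, -0.366]), ([439.0, 208.0], 0.66, [0.49, -0.368])]
weight_200 [([431.0, 209.0], 0.73, [0.489, -0.345]), ([438.0, 202.0], 0.66, [0.506, -0.366]), ([439.0, 208.0], 0.66, [0.49, -0.368])]
weight_100 [([431.0, 209.0], 0.73, [0.489, -0.345]), ([438.0, 202.0], 0.66, [0.506, -0.366]), ([439.0, 208.0], 0.66, [0.49, -0.368])]
weight_50 [([431.0, 209.0], 0.73, [0.489, -0.345]), ([438.0, 202.0], 0.66, [0.506, -0.366]), ([439.0, 208.0], 0.66, [0.49, -0.368])]
case_500 [([358.0, 187.0], 0.92, [0.556, -0.144]), ([329.0, 232.0], 0.71, [0.431, -0.057]), ([198.0, 237.0], 0.7, [0.428, 0.306])]
case_200 [([358.0, 187.0], 0.92, [0.556, -0.144]), ([329.0, 232.0], 0.71, [0.431, -0.057]), ([198.0, 237.0], 0.7, [0.428, 0.306])]
case_100 [([358.0, 187.0], 0.92, [0.556, -0.144]), ([329.0, 232.0], 0.71, [0.431, -0.057]), ([198.0, 237.0], 0.7, [0.428, 0.306])]
case_50 [([358.0, 187.0], 0.92, [0.556, -0.144]), ([329.0, 232.0]
[... 888 characters left out ...]
, ([272.0, 241.0], 0.58, [0.45, 0.062]), ([357.0, 255.0], 0.58, [0.549, -0.146])]
case_200 [([308.0, 261.0], 0.89, [0.44, -0.071]), ([233.0, 231.0], 0.65, [0.417, 0.181]), ([272.0, 241.0], 0.58, [0.45, 0.062]), ([357.0, 255.0], 0.58, [0.549, -0.146])]
case_100 [([308.0, 261.0], 0.89, [0.44, -0.071]), ([233.0, 231.0], 0.65, [0.417, 0.181]), ([272.0, 241.0], 0.58, [0.45, 0.062]), ([357.0, 255.0], 0.58, [0.549, -0.146])]
case_50 [([308.0, 261.0], 0.89, [0.44, -0.071]), ([233.0, 231.0], 0.65, [0.417, 0.181]), ([272.0, 241.0], 0.58, [0.45, 0.062]), ([357.0, 255.0], 0.58, [0.549, -0.146])]
balance [([402.0, 297.0], 0.71, [0.468, -0.322])]
flask []
[3.14148593e+00 3.60671625e-06 2.74796956e-01] 1.2
```

View pics/top.png

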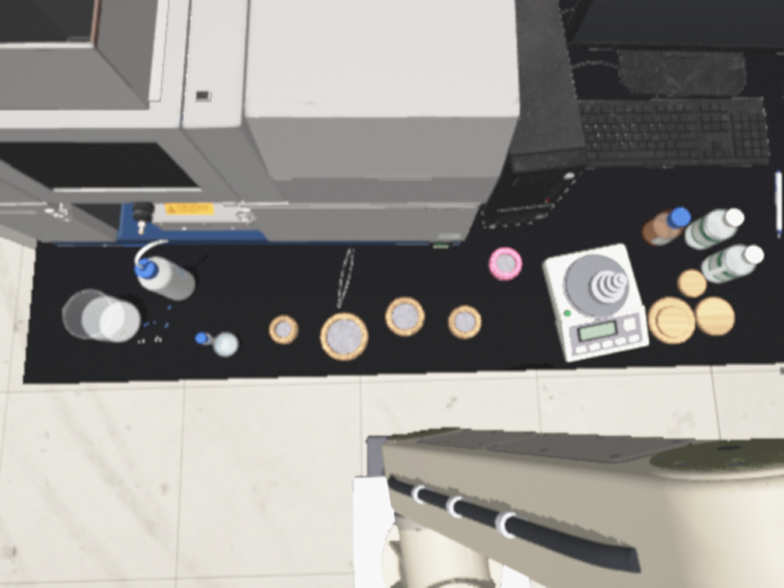

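View pics/scene.png

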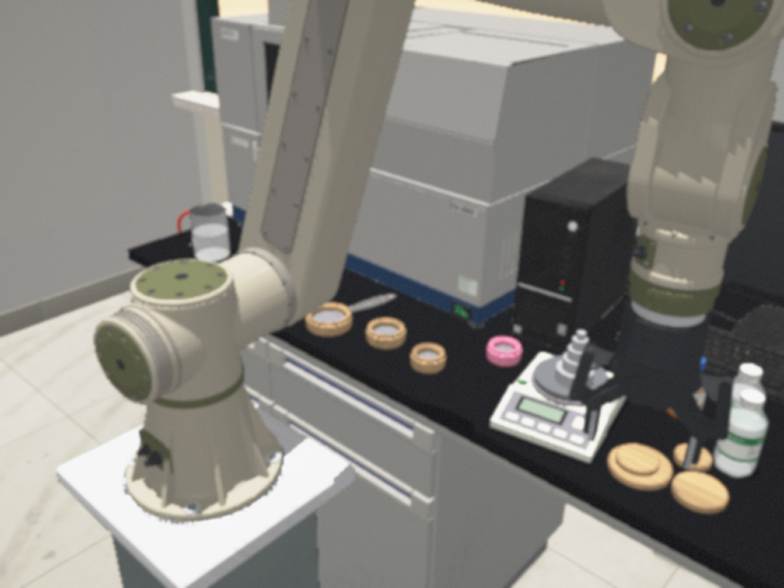

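Top view: the wooden cases, by apparent size at full-picture pixels (view/1.4), are case_50 (203,236), case_500 (246,240), case_200 (289,226) and case_100 (332,230). The possible confusions are the pink ring (361,188), which is the case_100 look-alike, and the three solid wooden lids (480,228), (511,226), (494,202), which have no felt. The flask is at (161,246) and the stack at about (438,203). Next I measure ring sizes and take a close crop.

Run:
```python
from h import *
s=robot.snapshot("top"); save(s,"crop.png",(150,170,470,270),2.5)
hsv=cv2.cvtColor(s["frame"],cv2.COLOR_RGB2HSV)
m=((hsv[...,0]>8)&(hsv[...,0]<25)&(hsv[...,1]>70)&(hsv[...,2]>110)).astype(np.uint8)
cs,_=cv2.findContours(m,cv2.RETR_EXTERNAL,cv2.CHAIN_APPROX_NONE)
for c in cs:
    if cv2.contourArea(c)<80: continue
    (u,v),(a,b),_=cv2.fitEllipse(c); p=onz(s,(u,v),.026)
    print(np.round([u,v]),np.round(p[:2],4),"diam mm",np.round(np.array([a+1,b+1])/382.66*1025,0))
for z,uv in [(.15,(443.5,200)),(.062,(427.5,204))]: print(uv,onz(s,uv,z))
w=robot.snapshot("wrist");print({k:np.round(w[k],4).tolist() for k in("K","T_tool_cam")})
```

```text
[202. 235.] [0.4299 0.2882] diam mm [56. 57.]
[245. 240.] [0.4135 0.1716] diam mm [92. 93.]
[332. 230.] [ 0.4349 -0.061 ] diam mm [64. 65.]
[491. 227.] [ 0.429 -0.492] diam mm [ 88. 182.]
[289. 226.] [0.4491 0.054 ] diam mm [76. 76.]
[494. 202.] [ 0.4984 -0.5087] diam mm [53. 57.]
[470. 162.] [ 0.6125 -0.4559] diam mm [44. 63.]
[135. 149.] [0.6792 0.4788] diam mm [ 29. 117.]
(443.5, 200) [ 0.48363847 -0.3182197   0.15      ]
(427.5, 204) [ 0.49122742 -0.31257256  0.062     ]
{'K': [[311.2128, 0.0, 281.8985], [0.0, 311.2128, 206.1627], [0.0, 0.0, 1.0]], 'T_tool_cam': [[-0.0002, -0.9535, -0.3015, 0.077], [1.0, -0.0004, 0.0005, 0.0002], [-0.0006, -0.3015, 0.9535, -0.121], [0.0, 0.0, 0.0, 1.0]]}
```

View pics/crop.png

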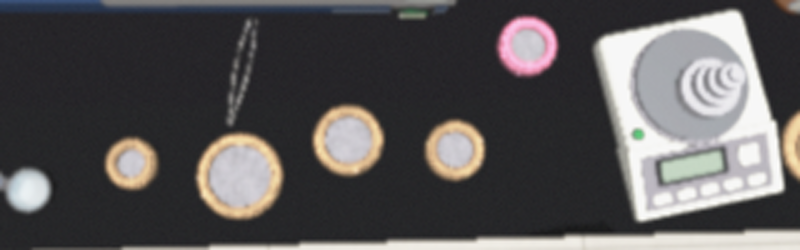

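The measured ring diameters (56, 92, 76 and 64 mm) match case_50, case_500, case_200 and case_100. The crop shows the wooden seats with felt, the pink look-alike at (527,45) and the stack off to the right of the pan. Next I take a wrist look at the stack.

```bash
cat >> h.py <<'E'
D=[np.pi,0,np.pi]
def wrist():
    p=np.array(robot.get_eef_pos());R=Ro.from_euler("xyz",robot.get_eef_rot()).as_matrix()
    s=dict(robot.snapshot("wrist"));T=np.array(s["T_tool_cam"])
    s["origin"]=p+R@T[:3,3]; s["rotation"]=R@T[:3,:3]; return s
E
python3 - <<'E'
from h import *
robot.line_to([.156,-.553,.32]); robot.goto([.484,-.318,.30],D)
print(robot.get_eef_pos(),robot.get_eef_rot(),robot.get_q(),robot.get_clock())
s=wrist(); save(s,"w1.png",scale=1.4); print(proj(s,[.484,-.318,.15]))
E
```

```text
[ 0.48368321 -0.31832232  0.29966669] [ 3.14137583e+00 -5.06438404e-04  3.14039654e+00] [-7.20585498e-01  3.14762289e-01  1.60792704e-01  1.41735056e+00
 -1.70605193e-04 -7.19389287e-01] 3.75
[282.6494773  197.66847794]
```

View pics/w1.png

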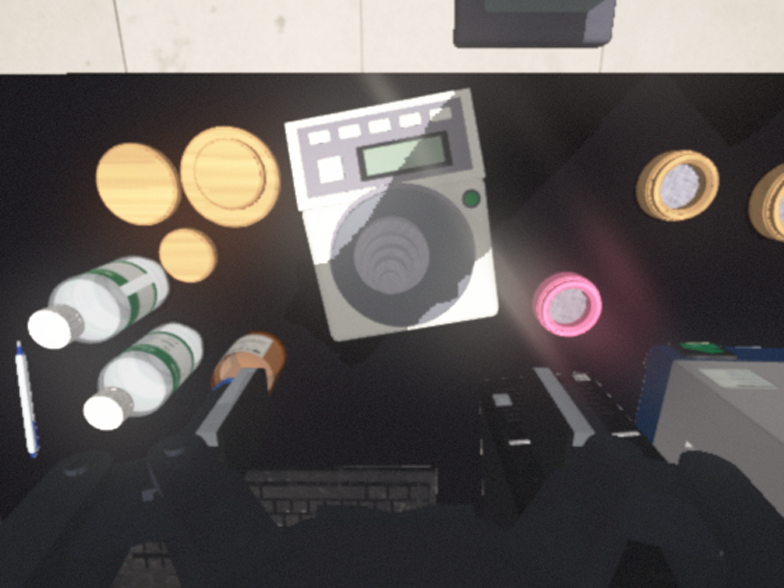

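Run:
```python
from h import *
s=wrist()
f=s["frame"][145:225,240:320].copy()
g=cv2.createCLAHE(3,(2,2)).apply(cv2.cvtColor(f,cv2.COLOR_RGB2GRAY))
g=cv2.resize(g,None,fx=7,fy=7,interpolation=cv2.INTER_CUBIC); g=cv2.cvtColor(g,cv2.COLOR_GRAY2BGR)
h=g.copy()
c=np.array([.484,-.318])
for z,r in [(.15,7),(.138,12),(.121,16.5),(.103,22),(.084,30)]:
    pts=[(proj(s,[c[0]+r/1e3*np.cos(a),c[1]+r/1e3*np.sin(a),z])-[240,145]+.5)*7 for a in np.linspace(0,6.28,40)]
    cv2.polylines(h,[np.int32(pts)],True,(0,255,0),1)
cv2.imwrite("pics/w2.png",cv2.resize(np.hstack([g,h]),(800,400)))
```

```text
(no output)
```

View pics/w2.png

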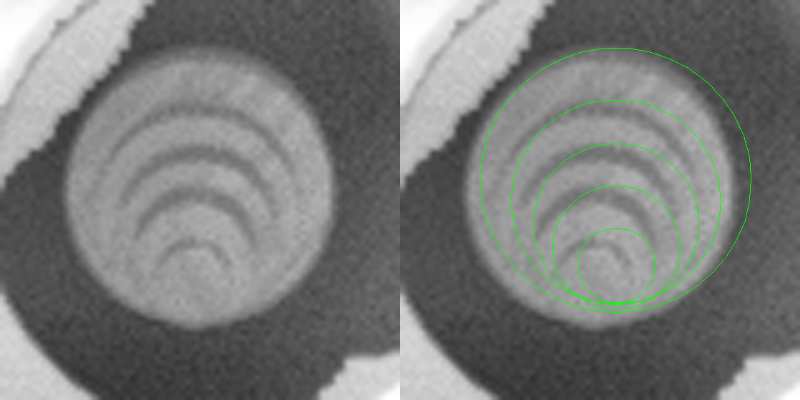

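Wrist crop: the concentric weights sit about 4 mm toward -y and 2 mm toward +x of the estimate (knob at about (279,198) in the full picture). Now I'll descend to just above the knob with the fingers part closed and compare the knob with the fingertip midpoint.

Run:
```python
from h import *
robot.command_gripper(.036,20)
robot.line_to([.486,-.3215,.184],D)
print(robot.get_eef_pos(),robot.get_grip_width(),robot.get_clock())
s=wrist(); f=s["frame"]
print(proj(s,[.486,-.3215,.15]))
g=cv2.convertScaleAbs(f[180:380,160:420,::-1],alpha=1.5,beta=20)
cv2.imwrite("pics/w3.png",cv2.resize(g,None,fx=3,fy=3,interpolation=cv2.INTER_CUBIC))
```

```text
[ 0.48645532 -0.32184495  0.18491249] 0.03561380724503656 5.3083
[283.18394193 253.53460709]
```

View pics/w3.png

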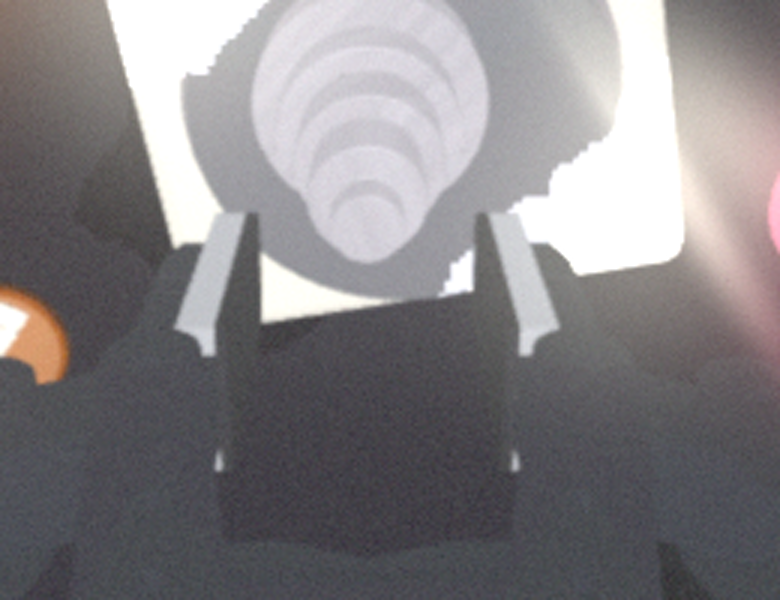

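The knob (about (282,255) in the full picture) lies midway between the fingertips, about 1 mm farther in x. The fingers are free, so I survey each case from above first, with silhouette matching, then go back for weight_50.

Run:
```python
from h import *
import json
C={"case_100":(.4349,-.061,31),"case_200":(.4491,.054,37),"case_500":(.4135,.1716,45),"case_50":(.4299,.2882,26.5)}
robot.line_to([.4865,-.3215,.28],D,velocity=.2)
out={};tiles=[]
a=np.linspace(0,2*np.pi,60)
def hull(s,c,r): 
    return cv2.convexHull(np.float32([proj(s,[c[0]+r*np.cos(t),c[1]+r*np.sin(t),z]) for z in(0,.028) for t in a]))
def cen(h): m=cv2.moments(h); return np.array([m["m10"],m["m01"]])/m["m00"]
for n,(x,y,r) in C.items():
    robot.line_to([x,y,.28],D,velocity=.3); robot.sleep(.2)
    s=wrist(); hsv=cv2.cvtColor(s["frame"],cv2.COLOR_RGB2HSV)
    m=((hsv[...,0]>5)&(hsv[...,0]<28)&(hsv[...,1]>60)&(hsv[...,2]>50)).astype(np.uint8)
    m=cv2.morphologyEx(m,cv2.MORPH_CLOSE,np.ones((3,3)))
    cs,_=cv2.findContours(m,cv2.RETR_EXTERNAL,cv2.CHAIN_APPROX_NONE)
    p0=proj(s,[x,y,.02]); cs=[cv2.convexHull(c) for c in cs if len(c)>30]
    k=min(cs,key=lambda c:np.linalg.norm(cen(c)-p0)); c=np.array([x,y])
    for _ in range(4):
        d=cen(k)-cen(hull(s,c,r/1e3)); c=c+(onz(s,p0+d,.02)-onz(s,p0,.02))[:2]
    out[n]=c.tolist(); print(n,np.round(c,4),"area ratio",round(cv2.contourArea(k)/cv2.contourArea(hull(s,c,r/1e3)),3))
    f=s["frame"].copy()
    for z,rr in((.028,r/1e3),(.014,(r-11 if r!=26.5 else 15.5)/1e3)):
        cv2.polylines(f,[np.int32([proj(s,[c[0]+rr*np.cos(t),c[1]+rr*np.sin(t),z]) for t in a])],True,(0,255,0),1)
    u,v=p0.astype(int); tiles.append(cv2.resize(f[v-60:v+60,u-60:u+60,::-1],(400,300)))
cv2.imwrite("pics/cases.png",np.vstack([np.hstack(tiles[:2]),np.hstack(tiles[2:])]))
json.dump(out,open("cases.json","w")); print(robot.get_eef_pos(),robot.get_clock())
```

```text
case_100 [ 0.4357 -0.0625] area ratio 0.974
case_200 [0.45   0.0532] area ratio 0.984
case_500 [0.4141 0.1718] area ratio 0.98
case_50 [0.431  0.2894] area ratio 0.987
[0.429941   0.28718033 0.28019428] 9.6583
```

View pics/cases.png

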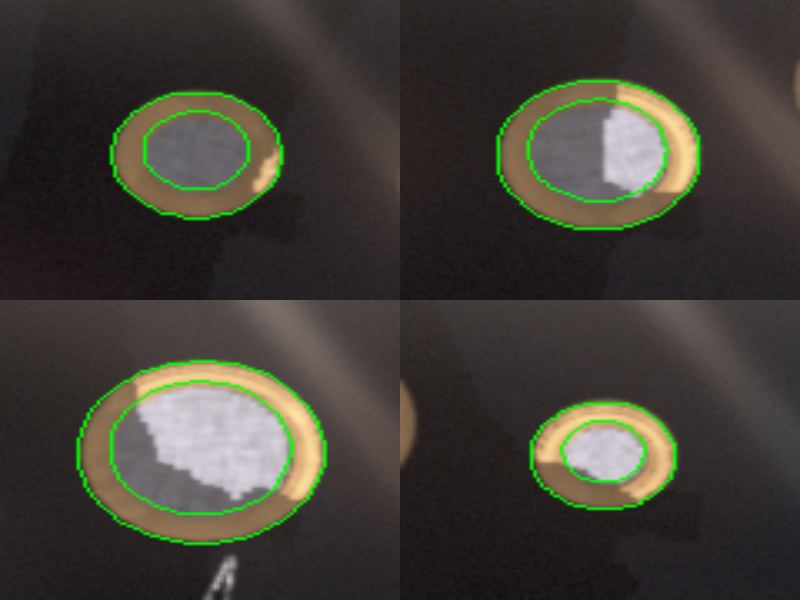

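The overlays fit all four cases (rings and felt aligned within 1 mm). Now weight_50.

```bash
cat >> h.py <<'E'
import json
H={"50":(.121,.017),"100":(.103,.018),"200":(.084,.019),"500":(.062,.022)}
def pick(n,xy,force,tip=.024):
    z0,h=H[n]; z=z0+h+tip
    robot.command_gripper(.036)
    robot.line_to([*xy,.25],D,velocity=.3)
    robot.line_to([*xy,z+.025],D,velocity=.15)
    hit=robot.line_to([*xy,z],D,velocity=.05,f_stop=5)
    p=np.array(robot.get_eef_pos()); robot.command_gripper(0.0,force)
    print("hit",hit,"grasp at",np.round(p,4),"width",round(robot.get_grip_width(),4),"pad",robot.get_gripper_force(),"F",np.round(robot.get_contact_force(),1))
    dz=robot.get_eef_pos()[2]-z0
    json.dump(dz,open("dz.json","w"))
    robot.line_to([*xy,z+.025],velocity=.05); robot.line_to([*xy,.25],velocity=.2)
    print("after lift width",round(robot.get_grip_width(),4),"F",np.round(robot.get_contact_force(),2),robot.get_clock())
def place(n):
    c=json.load(open("cases.json"))["case_"+n]; dz=json.load(open("dz.json"))
    robot.line_to([*c,.25],D,velocity=.3)
    robot.line_to([*c,.014+dz+.02],velocity=.15); robot.sleep(.2)
    hit=robot.line_to([*c,.014+dz-.002],velocity=.025,f_stop=4)
    print("hit",hit,"z err",robot.get_eef_pos()[2]-(.014+dz),np.round(robot.get_contact_force(),1),robot.get_clock())
E
python3 - <<'E'
from h import *
pick("50",[.4872,-.3213],25)
s=wrist(); save(s,"g50.png",scale=1.4)
E
```

```text
hit False grasp at [ 0.4871 -0.3213  0.1618] width 0.0126 pad 24.33859795331955 F [ 0.7 -0.   1.3]
after lift width 0.0119 F [-0.68 -0.44 -0.57] 14.725
```

View pics/g50.png

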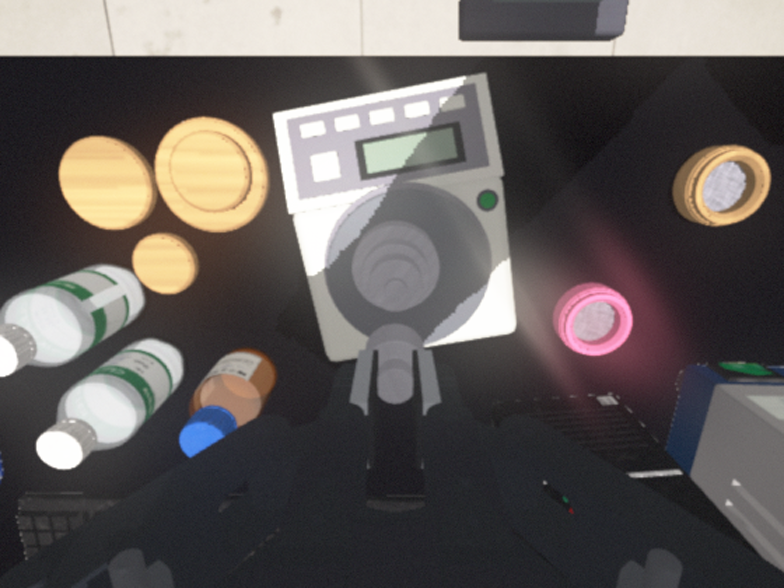

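weight_50 hangs upright between the fingers at (282,262), and the remaining stack is undisturbed at (283,190). Next I place it.

```bash
cat >> h.py <<'E'
def release(n):
    p=robot.get_eef_pos(); robot.command_gripper(.036)
    robot.line_to([p[0],p[1],p[2]+.03],velocity=.06); robot.line_to([p[0],p[1],.25],velocity=.3)
    print("released",robot.get_grip_width(),robot.get_clock())
    return wrist()
E
python3 - <<'E'
from h import *
place("50"); print(robot.get_grip_width())
s=wrist(); t=release("50")
f=np.hstack([x["frame"][100:320,180:400,::-1] for x in(s,t)]); cv2.imwrite("pics/p50.png",cv2.resize(f,(800,400),interpolation=cv2.INTER_CUBIC))
E
```

```text
hit True z err -0.00010547611373312032 [-0.5 -0.   4.5] 19.2417
0.012258597479436695
released 0.036331719405939156 21.0083
```

View pics/p50.png

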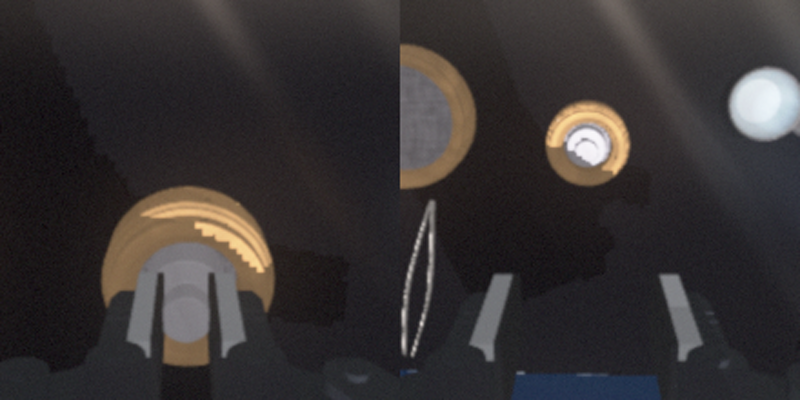

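weight_50 is seated in its case (knob and body centred, (282,180)), and the flask is still standing at right. On to weight_100.

Run:
```python
from h import *
xy=[.4872,-.3213]
robot.line_to([*xy,.25],D,velocity=.3)
s=wrist(); fr=[s["frame"][100:320,180:400,::-1]]
print("stack proj",proj(s,[*xy,.133]))
pick("100",xy,30); w=robot.get_grip_width()
if .009<w<.016:
    place("100"); t=release("100"); fr.append(t["frame"][100:320,180:400,::-1])
else: fr.append(wrist()["frame"][100:320,180:400,::-1])
cv2.imwrite("pics/p100.png",cv2.resize(np.hstack(fr),(800,400),interpolation=cv2.INTER_CUBIC))
```

```text
stack proj [280.96867613 208.31132577]
hit False grasp at [ 0.4871 -0.3212  0.1448] width 0.0118 pad 29.262630343437195 F [0.1 0.2 1. ]
after lift width 0.0118 F [ 0.39  0.2  -2.46] 26.6417
hit True z err -6.406449070010117e-05 [-1.   0.4  3.3] 29.9333
released 0.03600585202016966 31.6417
```

View pics/p100.png

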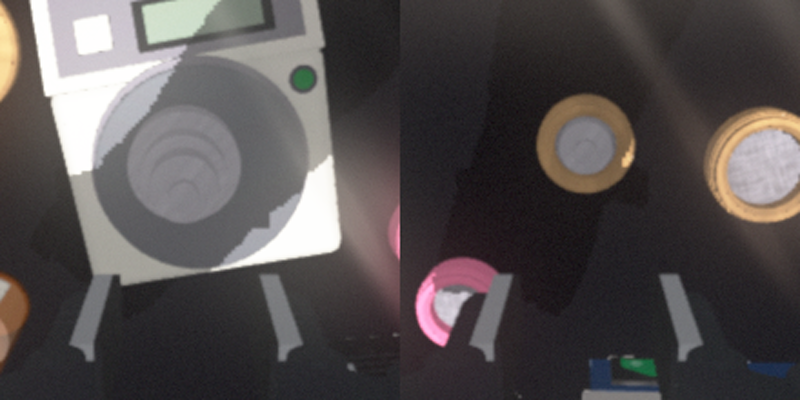

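weight_100 is seated in the wooden case (281,179), not the pink one. On to weight_200.

Run:
```python
from h import *
xy=[.4872,-.3213]; fr=[]
pick("200",xy,45); w=robot.get_grip_width(); fr.append(wrist()["frame"][100:320,180:400,::-1])
if .009<w<.016:
    place("200"); t=release("200"); fr.append(t["frame"][100:320,180:400,::-1])
cv2.imwrite("pics/p200.png",cv2.resize(np.hstack(fr),(800,400),interpolation=cv2.INTER_CUBIC))
```

```text
hit False grasp at [ 0.4871 -0.3213  0.1268] width 0.0113 pad 43.85804772377014 F [-0.3  0.3  2.1]
after lift width 0.0108 F [-0.26 -0.17 -2.39] 36.0333
hit True z err -4.38141329396069e-05 [-0.8 -0.7  4.1] 39.7417
released 0.03590953197985097 41.45
```

View pics/p200.png

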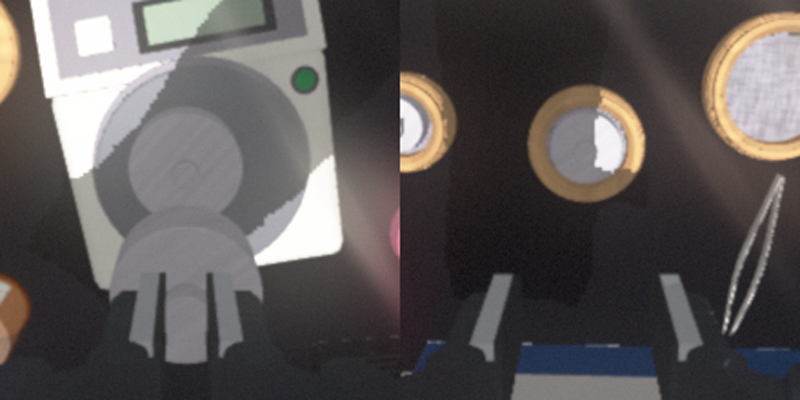

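weight_200 is seated (281,180). Last is weight_500.

Run:
```python
from h import *
xy=[.4872,-.3213]
pick("500",xy,70); w=robot.get_grip_width(); print(w)
if .008<w<.016:
    place("500"); robot.sleep(.2); release("500")
robot.line_to([.40,.17,.33],D); robot.goto([.156,-.553,.32],D); s=robot.snapshot("top"); save(s,"end.png",(140,150,470,280),2.4)
print(robot.get_clock())
```

```text
hit False grasp at [ 0.4871 -0.3213  0.1078] width 0.0099 pad 68.4347140789032 F [-0.5  1.2  3.7]
after lift width 0.0099 F [-0.2  -0.34 -5.13] 46.4583
0.009908300695334795
hit True z err -5.9558943716217505e-05 [0.5 0.2 4.7] 50.5
released 0.03609843989768495 52.4167
55.9
```

View pics/end.png

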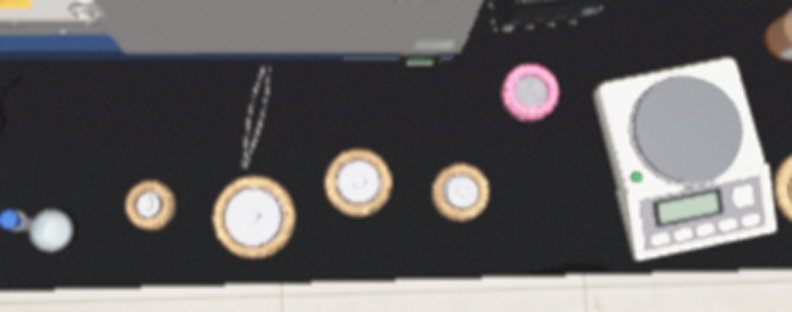

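All four weights sit centred in their own cases, the pan is empty, and the flask stands at (161,246). I'm handing in the job.

```bash
python3 -c "
from h import *
print(robot.close_job())"
```

```text
the job is handed in; nothing more can be done
None
```

I took all four weights off the pan from the top down and set each one gently into its own case, left the flask standing where it was, and handed the job in at about 56 s of the 112 s; the hand-in call returned no verdict.

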